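# Straightedge into the stage corner, then clip it

### The arm

A 6-joint arm with a two-finger parallel gripper is mounted at the origin on the work surface. World frame = base frame: x ahead of the robot, y to its left, z up, the work surface at z = 0. Lengths are in m, angles in rad, forces in N, time in s.
With the tool pointing down it reaches from about 0.375 to 0.9 m from the base axis. Payload 3.1 kg.
Tool frame: the origin (TCP) lies at the very end of the fingers, on their centre line; the grasp point (between the pads) lies 19 mm behind it; z points along the fingers, y is the line along which they close (so a half turn about z gives the same grasp; the last joint's range is limited). The gripper opens to 85 mm and grips with 20 to 120 N. Pads are 22 mm wide; open, the fingers measure 114 mm over their backs; the gripper's body (76 mm by 85 mm) begins 54 mm behind the grasp point. The pads swing forward as they close: fully open they stand 13 mm farther back than shut.
Start: joints at [-1.288, 0.527, 1.433, -0, 1.181, -0.178], TCP at [0.278, -0.56, 0.231] pointing down, gripper open.
Joint ranges: [-3.08, 3.08], [-0.75, 2.2], [0.22, 2.44], [-1.43, 4.57], [0, 2.65], [-2.85, 2.85]. Speed limits (rad/s): [2.79, 2.79, 3.14, 3.14, 3.14, 3.14].

### API

Orientations are given as a unit quaternion [x, y, z, w].
In Python, from station import telemetry, snapshot, ticket gives the robot as it stands.
- The arm moves only by the tool move_arm, never from a script. Its argument "commands" is text: rows parted by semicolons, each of 7 numbers parted by spaces: the shift along the tool's x, y, z in mm, then the turn, a rotation vector about the tool's x, y, z in degrees, then the opening, from -1 (shut) to 1 (fully open). A call has exactly 5 rows; each row is the pose to reach, as a shift and turn from the pose commanded when the call began, along the tool's axes at that moment; what a row does not reach only later rows make up. A row lasts 1/8 s, in which the tool goes at most 62.5 mm and 10.7 degrees, less where a joint would pass 70% of its speed; a pose out of reach is approached as far as the arm can. A call with a gripper value outside its range is refused whole. The fingers move at their own pace and stop on an object; "grip_force" is the grip in N (left out, the last holds). Time passes only in rows, so rows that repeat a pose let the fingers close, or fill a call up. It gives the time, the measured TCP pose, the force, the opening and the grip force at its end, in the units of the state.
- telemetry.sense(): the state, without advancing time (a new reading comes with each control period).
- snapshot(name): name is "side" or "top"; returns a dict with "image" (420x560x3 uint8, red, green, blue), "fx", "fy", "cx", "cy" (pixels), "pose" (4x4, takes a point from camera to world coordinates). Camera axes: x right, y down, z forward; pixel columns grow to the right and rows downward; lengths in m; the calibration is good to about 2 mm. A picture is of the moment at which its call begins. There is no depth.
- ticket.sign_off(): hands the job in; it is judged then, once.
The state is a dict: "t": time; "q": joint angles; "qd": joint speeds; "tau": joint torques, N m; "tcp_pos": TCP position; "tool_rot": TCP orientation; "force": force on the tool from outside, world axes, zero at the start; "ft_torque": the same for the moment, N m; "finger_gap": opening from 0.0 (shut) to 1.0 (fully open); "gripper_force": force on a finger pad.
Only numpy, scipy, OpenCV 4.12 (cv2) and the standard library are available. Lean on these libraries where they do the work, as an engineer would, in place of code of your own. Each camera call takes 0.05 s, during which the arm holds its last target. There are 200 camera calls.

### The job

On the microscope's measuring stage, set the angle straightedge upright with its flat back flush along the upright fence and its left end butted against the end stop, by pushing it home gently. Then take the sprung clip off its rest and clip it over the fence and straightedge together, near the middle, so that it holds them; leave the other things on the bench alone.

Things in the scene. Friction and masses are not known exactly. Their poses are not given: they have to be found in the camera images.
- stage: Fixed aluminium measuring stage; base plate spans x -95..+55, y -115..+115 mm, 20 mm high; origin on the bench. On it: an upright dark steel fence (x +20..+32, y -101..+107, 44 mm high above the plate) and at its left (+y) end a square end stop (see corner). The straightedge belongs on the plate on the fence's -x side. A micrometer knob sticks out 52 mm on the right (-y), low down.
- corner (a point): Inner corner of the stage on the base plate's top (20 mm above the bench), where the fence's face (facing -x) meets the end stop's face (facing -y). Stage axes: x through the fence, y along it into the stop, z up. The stop is 12 mm thick, runs 80 mm from the fence to -x and is 28 mm high above the plate.
- fence_mid (a point): Point on the top edge of the fence's -x face, 64 mm above the bench, 95 mm to the right (-y) of the end stop's face. The fence is 12 mm thick. Axes as the stage.
- rule: The loose straightedge: L-section metal bar 180 mm long (y), about 0.3 kg, standing on the bench. Upright blade 10 mm thick (x -10..0), 44 mm high; foot flange 10 mm high, 24 mm wide beside it (x -34..-10). Its flat back is the plane x = 0. Origin: bottom edge of the flat back at mid-length; z up.
- rule_left (a point): Bottom edge of the flat back at the straightedge's +y end (the end that goes against the stop), 90 mm from its origin.
- rule_right (a point): Bottom edge of the flat back at the straightedge's -y end.
- rest: Fixed clip rest: grey foot 90 x 80 x 10 mm with an upright plate 12 mm thick (x), 60 mm wide (y), top 56 mm above the bench, in the middle. Origin under the centre, on the bench.
- clip: Loose sprung clip (like a big bulldog clip, jaws down, handles up), 70 g, at first clipped over the rest's plate. Origin midway between the jaw tips; x across the jaws, y along the hinge pin, z up to the handles; a half turn makes no difference. Levers 26 mm wide (y), pin 35 mm up, round jaw tips of 4 mm radius. A middle block lets it go at most 22 mm down over an edge.
- clip_handles (a point): On the clip's middle plane, 70 mm above its origin, where to squeeze the two handle plates (48 to 84 mm above the origin) together along the clip's x. They measure 54 mm over their outsides on the rest (jaws 12 mm apart), about 45 mm over fence and blade (22 mm); squeezed in to about 30 mm the jaws stand 34 mm apart. About 12 N a side opens it; it bites with about 10 N.
- dropper: bystander: small bottle; leave it alone
- spool: bystander: wooden spool; leave it alone
- tin: bystander: tin; leave it alone
- mouse: bystander: computer mouse; leave it alone
- driver: bystander: screwdriver; leave it alone
- coupon: bystander: flat plate; leave it alone
- flatbar: bystander: flat bar; leave it alone

How it is judged:
On the way:
1. clip still over 100 mm away, the straightedge stands on the base plate, flat back flush with the fence (gap under 1.5 mm at both ends), left end against the stop (gap under 2 mm) (x of rule_left in the frame of corner between -0.0015 and 0.003 m and x of rule_right in the frame of corner between -0.0015 and 0.003 m and y of rule_left in the frame of corner between -0.002 and 0.003 m and z of rule_left in the frame of corner between -0.003 and 0.002 m and z of rule_right in the frame of corner between -0.003 and 0.002 m and distance between clip and rule above 0.1 m), for 0.3 s.
At the end, for the whole second after the job is handed in: Straightedge on the base plate, flat back within 1.5 mm of the fence at both ends, left end within 2 mm of the stop. Clip upright (0.2 rad) over fence and blade within 50 mm of fence_mid, tips 8 mm or more below the top edge, gripping both with over 3 N. All at rest, let go (x of rule_left in the frame of corner between -0.0015 and 0.003 m and x of rule_right in the frame of corner between -0.0015 and 0.003 m and y of rule_left in the frame of corner between -0.002 and 0.003 m and z of rule_left in the frame of corner between -0.003 and 0.002 m and z of rule_right in the frame of corner between -0.003 and 0.002 m and x of clip in the frame of fence_mid between -0.006 and 0.008 m and y of clip in the frame of fence_mid between -0.05 and 0.05 m and z of clip in the frame of fence_mid below -0.008 m and angle between clip's own z axis and vertical below 0.2 rad and contact force between clip and rule above 3 N and contact force between clip and stage above 3 N and linear speed of each of clip, rule below 0.02 m/s); the robot touches nothing.
It fails at once if the straightedge is dropped onto or pressed against the stage with more than 90 N (press with about 5 to 20 N) (contact force between rule and stage above 90 N).
It fails at once if the straightedge is tipped over (more than 0.6 rad) (angle between rule's own z axis and vertical above 0.6 rad).
It fails at once if a bystander is shifted by more than 30 mm (distance of any of dropper, spool, tin, mouse, driver, coupon, flatbar from where it was at the start of the episode above 0.03 m).
It also fails if it takes over 72 s, if anything falls off the work surface, if the arm or the gripper's body presses on something with over 40 N, if the wrist force passes 120 N, or if a joint passes its speed limit or range.

## Working session

There is one attempt and no reset: what is moved stays moved. The work goes in short steps, Python scripts to look and compute and a tool call to move; the robot and the scene stay as the last step left them, time stands still between calls to the robot, and variables do not carry over. Pictures are saved under pics/ and viewed, at most 10 in all, crops included, and the job is handed in when it is done.

Besides the shell and the picture viewer there is one more tool, called after "Emit:" as name(argument=value, ...), one argument or row to a line, values as JSON. move_arm: Moves the arm, as the interface text tells. Its arguments: {"type":"object","properties":{"commands":{"type":"string"},"grip_force":{"type":"number"}},"required":["commands"]}

```bash
mkdir -p pics; ls; cat > h.py <<'E'
import numpy as np, cv2, pickle, sys
from station import telemetry, snapshot
def snap(n,f):
    s=snapshot(n); pickle.dump(s,open(f'{f}.pkl','wb')); cv2.imwrite(f'pics/{f}.png',cv2.cvtColor(s['image'],cv2.COLOR_RGB2BGR)); return s
def load(f): return pickle.load(open(f'{f}.pkl','rb'))
def ray(s,u,v):
    T=np.array(s['pose']); d=T[:3,:3]@np.array([(u-s['cx'])/s['fx'],(v-s['cy'])/s['fy'],1]); return T[:3,3],d
def at(s,u,v,z):
    o,d=ray(s,u,v); return o+d*(z-o[2])/d[2]
def tri(s1,p1,s2,p2):
    o1,d1=ray(s1,*p1);o2,d2=ray(s2,*p2); a=np.linalg.lstsq(np.c_[d1,-d2],o2-o1,rcond=None)[0]
    A=o1+a[0]*d1;B=o2+a[1]*d2; return (A+B)/2,np.linalg.norm(A-B)
def proj(s,P):
    T=np.array(s['pose']); c=T[:3,:3].T@(np.array(P)-T[:3,3]); return np.array([s['fx']*c[0]/c[2]+s['cx'],s['fy']*c[1]/c[2]+s['cy']])
E
python3 - <<'E'
from h import *
np.set_printoptions(precision=3,suppress=True)
for n in('side','top'):
    s=snap(n,n+'0'); print(s['fx'],s['cx'],s['cy'],np.array(s['pose']))
print(telemetry.sense())
E
```

```text
pics
425.67233439030633 278.5564226650094 213.66664370717154 [[-0.85  -0.33   0.41   0.026]
 [-0.526  0.505 -0.685  0.881]
 [ 0.019 -0.798 -0.603  0.864]
 [ 0.     0.     0.     1.   ]]
520.1348474023458 284.56021112392847 211.57265266722717 [[ 0.028 -0.997  0.068  0.443]
 [-1.    -0.027  0.014 -0.015]
 [-0.012 -0.068 -0.998  1.669]
 [ 0.     0.     0.     1.   ]]
{'t': 0.1, 'q': array([-1.289,  0.528,  1.434, -0.   ,  1.181, -0.178]), 'qd': array([-0.001, -0.   , -0.003,  0.001,  0.001,  0.002]), 'tau': array([  0.   , -44.33 , -17.859,  -0.   ,   0.004,  -0.   ]), 'tcp_pos': array([ 0.278, -0.559,  0.23 ]), 'tool_rot': array([ 0.974,  0.228, -0.   , -0.001]), 'force': array([-0.749,  0.345, -0.623]), 'ft_torque': array([ 0.017,  0.018, -0.001]), 'gripper_force': 0.0, 'finger_gap': 1.0044334251800213}
```

View pics/side0.png

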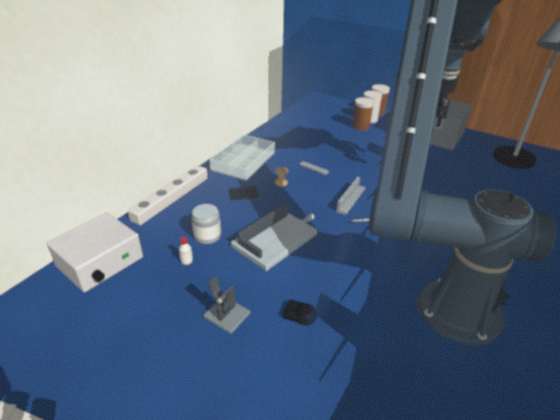

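View pics/top0.png

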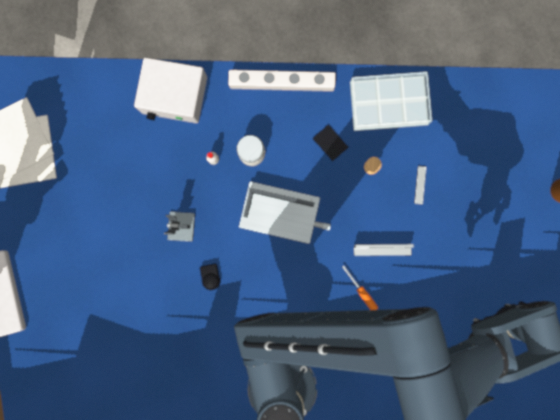

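```bash
cat >> h.py <<'E'
def mosaic(s,items,f,k=5):
    M=np.zeros((600,800,3),np.uint8); im=cv2.cvtColor(s['image'],cv2.COLOR_RGB2BGR)
    for u,v,w,h,X,Y in items:
        c=cv2.resize(im[v:v+h,u:u+w],None,fx=k,fy=k,interpolation=cv2.INTER_CUBIC)
        for i in range(0,w,10):
            cv2.line(c,(i*k,0),(i*k,6 if i%50 else 12),(0,255,255),1); 
            if i%20==0: cv2.putText(c,str(u+i),(i*k,18),0,.35,(0,255,255),1)
        for j in range(0,h,10):
            cv2.line(c,(0,j*k),(6,j*k),(0,255,255),1); cv2.putText(c,str(v+j),(8,j*k+4),0,.35,(0,255,255),1)
        c=c[:600-Y,:800-X]; M[Y:Y+c.shape[0],X:X+c.shape[1]]=c
    cv2.imwrite(f'pics/{f}.png',M)
E
python3 - <<'E'
from h import *
mosaic(load('top0'),[(230,175,110,75,0,0),(160,200,45,50,560,0),(345,230,80,40,0,385)],'m_top')
mosaic(load('side0'),[(225,195,100,75,0,0),(200,270,55,65,510,0),(330,170,45,50,510,335)],'m_side')
E
```

```text
(no output)
```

View pics/m_top.png

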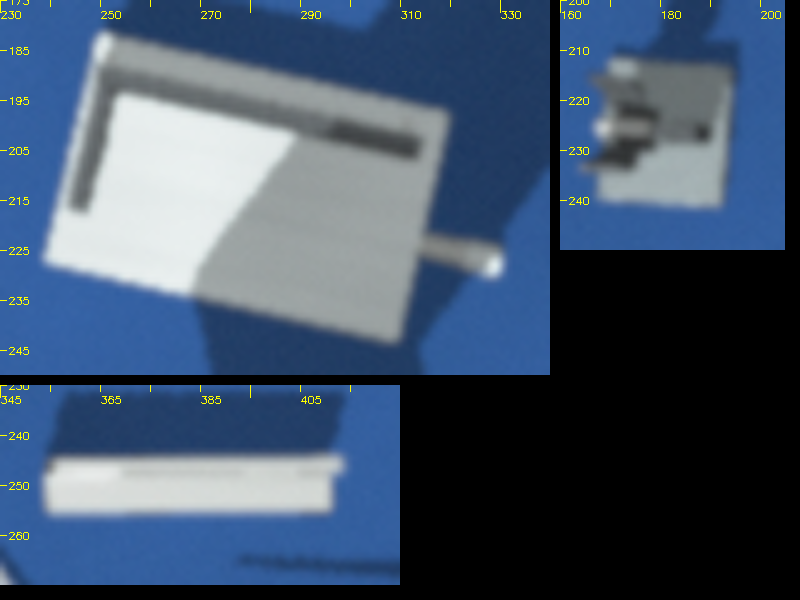

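View pics/m_side.png

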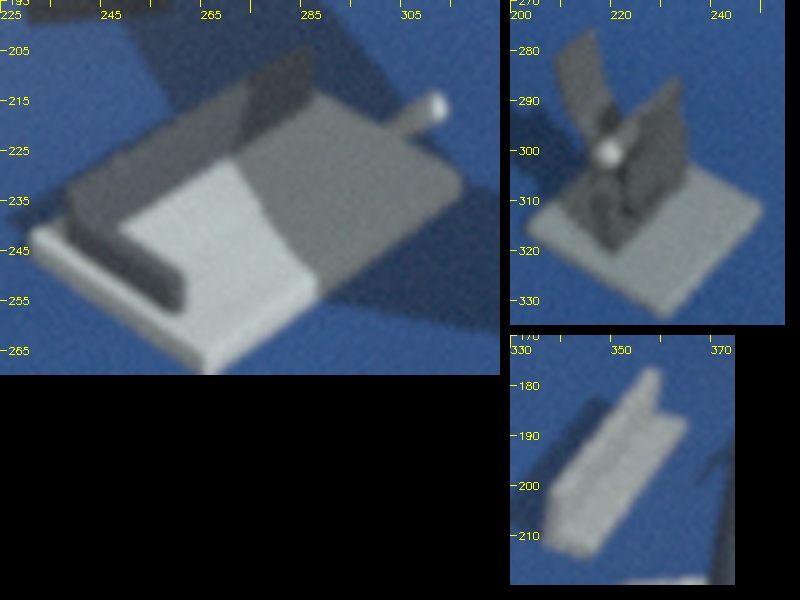

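```bash
cat > fit.py <<'E'
from h import *
from scipy.optimize import least_squares
from scipy.spatial.transform import Rotation as R
np.set_printoptions(precision=4,suppress=True)
def fit(obs,x0,S):
    def res(p):
        c,s=np.cos(p[3]),np.sin(p[3]); Rz=np.array([[c,-s,0],[s,c,0],[0,0,1]])
        return np.concatenate([proj(S[k],Rz@(np.array(P)/1000)+p[:3])-uv for k,P,uv in obs])
    r=least_squares(res,x0,loss='soft_l1'); 
    return r.x, r.fun.reshape(-1,2)
E
python3 - <<'E'
from fit import *
S={'t':load('top0'),'s':load('side0')}
stage=[('t',(55,115,20),(250,181.6)),('t',(55,-115,20),(320,197.4)),('t',(-95,-115,20),(310,243.6)),('t',(-95,115,20),(238.6,227.4)),
('s',(55,115,20),(231,242)),('s',(-95,115,20),(266,266.4)),('s',(-95,-115,20),(317.6,232)),
('t',(-60,95,48),(247.4,217.4)),('t',(20,-101,64),(313.6,206.6)),('s',(-60,95,48),(262,249.4)),('s',(-60,95,20),(262,257.4)),('s',(20,95,20),(249,240.6)),('s',(20,-101,20),(288,213.4)),('s',(20,-101,64),(288,203.4))]
rule=[('t',(0,90,44),(355,244.6)),('t',(0,-90,44),(413.6,244.2)),('t',(-10,-90,44),(413.6,247.4)),('t',(-34,-90,10),(411.4,255.4)),('t',(-34,90,10),(354.4,256)),
('s',(0,-90,44),(359,177)),('s',(0,90,44),(338,200.4)),('s',(0,90,0),(337,212)),('s',(-34,90,0),(347,214)),('s',(-34,-90,10),(365.4,188))]
rest=[('t',(45,40,10),(169.6,212.4)),('t',(45,-40,10),(194.6,213.6)),('t',(-45,-40,10),(192.4,241.4)),('t',(-45,40,10),(167.6,240)),('s',(45,40,10),(203.2,315.6)),('s',(-45,40,10),(231.6,332.4)),('s',(-45,-40,10),(250.6,312))]
for n,o,x0 in (('stage',stage,[.47,0,0,-.25]),('rule',rule,[.36,-.3,0,0]),('rest',rest,[.42,.3,0,0])):
    x,f=fit(o,x0,S); print(n,x); print(np.c_[f,[k[0]=='s' for k in o]].round(1).tolist())
    if n=='rule': 
        for k in (0,1): pass
print('pin ball',tri(S['t'],(168.6,225.4),S['s'],(219.6,300.6)))
print('rule TL',tri(S['t'],(355,244.6),S['s'],(338,200.4)),'TR',tri(S['t'],(413.6,244.2),S['s'],(359,177)))
print('stage c', tri(S['t'],(238.6,227.4),S['s'],(266,266.4)))
E
```

```text
stage [ 0.5702  0.0192  0.0013 -0.2021]
[[-0.0, 0.0, 0.0], [0.3, 0.5, 0.0], [-0.3, 0.4, 0.0], [0.4, -0.0, 0.0], [-0.3, -0.5, 1.0], [0.1, -0.5, 1.0], [-0.1, -2.7, 1.0], [-0.5, 0.2, 0.0], [0.6, -0.0, 0.0], [0.3, -0.1, 1.0], [0.3, -0.9, 1.0], [-5.5, 3.1, 1.0], [-0.5, 2.2, 1.0], [-0.0, 1.3, 1.0]]
rule [ 0.4571 -0.3062  0.0018  0.0391]
[[0.6, 0.8, 0.0], [0.0, 0.6, 0.0], [0.1, 0.6, 0.0], [0.0, 0.2, 0.0], [0.1, 0.2, 0.0], [-1.5, -0.5, 1.0], [-0.1, 0.7, 1.0], [-0.4, -0.3, 1.0], [-1.1, 0.8, 1.0], [-0.4, -1.0, 1.0]]
rest [ 0.4969  0.3377 -0.0025 -0.0323]
[[0.2, -0.2, 0.0], [-0.0, 0.1, 0.0], [0.2, 0.4, 0.0], [0.1, 0.3, 0.0], [-0.1, 0.3, 1.0], [-0.6, 0.2, 1.0], [0.1, -0.7, 1.0]]
pin ball (array([0.4977, 0.3611, 0.0783]), np.float64(0.001564225393805768))
rule TL (array([ 0.4545, -0.2145,  0.0496]), np.float64(0.0030017755254273205)) TR (array([ 0.459 , -0.3978,  0.0436]), np.float64(0.007157753258451679))
stage c (array([0.5   , 0.1521, 0.0205]), np.float64(0.0004612674327272857))
```

```bash
python3 - <<'E'
from fit import *
S={'t':load('top0'),'s':load('side0')}
print('far +y',tri(S['t'],(165.6,215.6),S['s'],(209,282)))
print('near +y',at(S['t'],165,233.5,.12), 'near -y side@.12',at(S['s'],234,286,.12),'far',at(S['s'],217,277,.12),at(S['s'],209,282,.12))
a=-.0323; c,s=np.cos(a),np.sin(a); Rz=np.array([[c,-s,0],[s,c,0],[0,0,1]])
for y0 in (.345,.335):
  for tz in (.034,.043):
    o=np.array([.4969,y0,tz])
    for x in (27,-27):
      for y in (13,-13):
        P=o+Rz@np.array([x,y,84])/1000; print(y0,tz,x,y,proj(S['t'],P).round(1),proj(S['s'],P).round(1))
    P=o+Rz@np.array([0,17,35])/1000; print('pin',proj(S['t'],P).round(1),proj(S['s'],P).round(1))
E
```

```text
far +y (array([0.5254, 0.3603, 0.1258]), np.float64(0.0006060946335844028))
near +y [0.4724 0.3614 0.12  ] near -y side@.12 [0.4713 0.3344 0.12  ] far [0.5233 0.3328 0.12  ] [0.529  0.3561 0.12  ]
0.345 0.034 27 13 [167.3 216.2] [210.3 283.6]
0.345 0.034 27 -13 [176.  216.7] [217.4 277.1]
0.345 0.034 -27 13 [166.  234.2] [228.1 293.3]
0.345 0.034 -27 -13 [174.6 234.8] [235.  286.5]
pin [169.1 225.8] [219.4 303.5]
0.345 0.043 27 13 [166.6 216. ] [210. 281.]
0.345 0.043 27 -13 [175.3 216.6] [217.2 274.5]
0.345 0.043 -27 13 [165.2 234.2] [227.9 290.6]
0.345 0.043 -27 -13 [173.9 234.7] [234.9 283.8]
pin [168.4 225.7] [219.1 300.9]
0.335 0.034 27 13 [170.7 216.3] [213. 281.]
0.335 0.034 27 -13 [179.3 216.8] [220.  274.6]
0.335 0.034 -27 13 [169.3 234.3] [230.7 290.6]
0.335 0.034 -27 -13 [178.  234.9] [237.5 283.9]
pin [172.4 225.9] [221.9 300.8]
0.335 0.043 27 13 [170.  216.1] [212.7 278.4]
0.335 0.043 27 -13 [178.6 216.7] [219.8 272. ]
0.335 0.043 -27 13 [168.6 234.3] [230.5 287.9]
0.335 0.043 -27 -13 [177.3 234.8] [237.4 281.2]
pin [171.7 225.8] [221.7 298.3]
```

```bash
cat > mv.py <<'E'
from h import *
from scipy.spatial.transform import Rotation as R
np.set_printoptions(precision=2,suppress=True)
ST=np.array([.5702,.0192,0.]); SY=-.2021
def stg(x,y,z):
    c,s=np.cos(SY),np.sin(SY); return ST+np.array([c*x-s*y,s*x+c*y,z])/1000
def inst(p):
    c,s=np.cos(SY),np.sin(SY); d=(np.array(p)-ST)*1000; return np.array([c*d[0]+s*d[1],-s*d[0]+c*d[1],d[2]])
def go(P,yaw,st=None):
    st=st or telemetry.sense(); r=R.from_quat(st['tool_rot'])
    tgt=R.from_matrix(np.c_[[np.cos(yaw),np.sin(yaw),0],[np.sin(yaw),-np.cos(yaw),0],[0,0,-1]])
    print('shift',r.inv().apply(np.array(P)-st['tcp_pos'])*1000,'turn',(r.inv()*tgt).as_rotvec(degrees=True))
E
python3 -c "
from mv import *
go([.452,-.306,.12],.037+np.pi/2)"
```

```text
shift [ 268.61 -149.08  110.8 ] turn [ -0.09  -0.08 -65.72]
```

Emit:
move_arm(
  commands="54 -30 10 0 0 -10.5 0; 107 -60 20 0 0 -21 0; 161 -90 30 0 0 -31.5 0; 215 -119 40 0 0 -42 0; 268 -149 50 0 0 -52.5 0",
  grip_force=30,
)

```text
t: 0.72
tcp_pos: [0.4525, -0.3054, 0.1808]
tool_rot: [0.77, 0.638, 0.0, -0.0]
force: [0.5, -0.1, -0.4]
finger_gap: 0.5
gripper_force: 0.0
```

```bash
python3 -c "
from mv import *
s=telemetry.sense();print(s['t'],s['tcp_pos'],s['force'],s['finger_gap']);go([.452,-.306,.12],.037+np.pi/2)
snap('side','side1');snap('top','top1')
mosaic(load('side1'),[(325,140,80,90,0,0)],'m1');M=cv2.imread('pics/m1.png')
mosaic(load('top1'),[(345,220,75,50,0,0)],'m2');M[0:250,410:785]=cv2.imread('pics/m2.png')[:250,:375];cv2.imwrite('pics/m1.png',M)"
```

```text
0.725 [ 0.45 -0.31  0.18] [ 0.49 -0.11 -0.41] 0.5002550276253622
shift [-0.66 -0.41 60.78] turn [ -0.01  -0.01 -12.89]
```

View pics/m1.png

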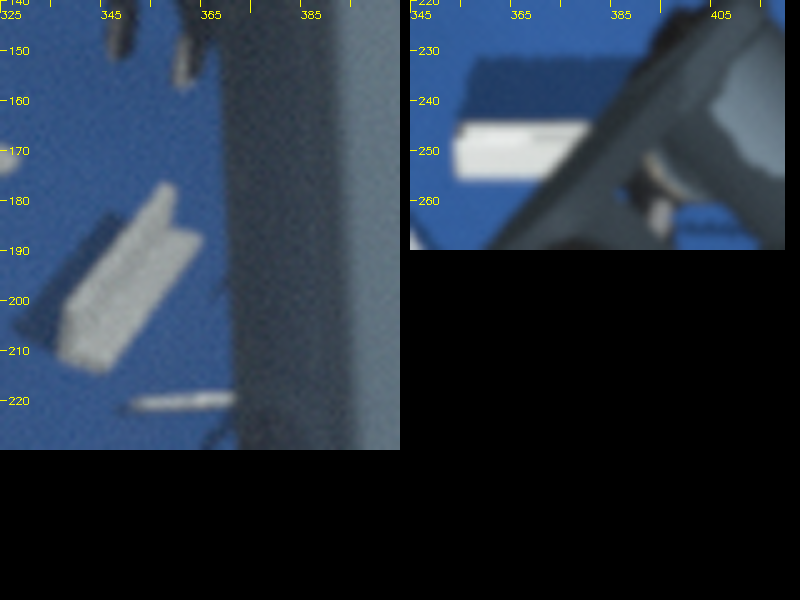

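Emit:
move_arm(
  commands="0 0 30 0 0 -6.5 0.2; -0.5 -0.5 70 0 0 -12.9 0.2; -0.5 -0.5 110 0 0 -12.9 0.2; -0.5 -0.5 140 0 0 -12.9 0.2; -0.5 -0.5 161 0 0 -12.9 0.2",
)

```text
t: 1.45
tcp_pos: [0.4503, -0.3079, 0.0186]
tool_rot: [0.696, 0.718, -0.0, -0.001]
force: [-0.6, 0.5, -0.8]
finger_gap: 0.597
gripper_force: 0.0
```

Emit:
move_arm(
  commands="0 0 0 0 0 0 -1; 0 0 0 0 0 0 -1; 0 0 0 0 0 0 -1; 0 0 0 0 0 0 -1; 0 0 0 0 0 0 -1",
)

```text
t: 2.08
tcp_pos: [0.4518, -0.3084, 0.0212]
tool_rot: [0.696, 0.718, -0.0, 0.001]
force: [0.7, -2.3, 3.0]
finger_gap: 0.108
gripper_force: 34.0
```

Emit:
move_arm(
  commands="0 0 -20 0 0 0 -1; 0 0 -50 0 0 0 -1; 0 0 -80 0 0 0 -1; 0 0 -100 0 0 0 -1; 0 0 -100 0 0 0 -1",
)

```text
t: 2.7
tcp_pos: [0.4513, -0.3076, 0.1213]
tool_rot: [0.696, 0.718, -0.0, 0.001]
force: [-0.5, -0.0, -4.2]
finger_gap: 0.107
gripper_force: 33.1
```

```bash
python3 -c "
from mv import *
s=telemetry.sense();print(s['t'],s['tcp_pos']*1000,s['force'],s['finger_gap']);go(stg(-25,-8,121),SY+np.pi/2)"
```

```text
2.7 [ 451.34 -307.58  121.33] [-0.52 -0.03 -4.15] 0.10727378726304074
shift [320.86 102.96   0.03] turn [ 0.08  0.07 13.39]
```

Emit:
move_arm(
  commands="25 8 0 0 0 2 -1; 60 20 0 0 0 5 -1; 100 32 0 0 0 8 -1; 140 45 0 0 0 11 -1; 180 58 0 0 0 13.4 -1",
  grip_force=40,
)

```text
t: 3.32
tcp_pos: [0.5024, -0.1239, 0.1188]
tool_rot: [0.775, 0.631, -0.001, -0.002]
force: [1.1, -0.3, -4.1]
finger_gap: 0.103
gripper_force: 41.5
```

Emit:
move_arm(
  commands="40 3 0 0 0 0 -1; 80 6 0 0 0 0 -1; 115 8.5 0 0 0 0 -1; 140 10.5 0 0 0 0 -1; 147.6 11.1 0 0 0 0 -1",
)

```text
t: 3.95
tcp_pos: [0.5428, 0.0182, 0.1188]
tool_rot: [0.774, 0.633, -0.001, -0.001]
force: [0.7, -0.3, -3.5]
finger_gap: 0.109
gripper_force: 41.5
```

```bash
python3 -c "
from mv import *
s=telemetry.sense();print(s['t'],inst(s['tcp_pos']),s['force'],s['finger_gap']);go(stg(-25,-8,50),SY+np.pi/2)
snap('side','side2');snap('top','top2')
mosaic(load('side2'),[(215,180,110,90,0,0)],'m2',4);M=cv2.imread('pics/m2.png')
mosaic(load('top2'),[(230,165,110,85,0,0)],'m3',3);M[0:255,470:]=cv2.imread('pics/m3.png')[:255,:330];cv2.imwrite('pics/m2.png',M)"
```

```text
3.95 [-26.61  -6.52 118.83] [ 0.67 -0.34 -3.45] 0.10922546655531208
shift [-1.48  1.85 68.82] turn [-0.2   0.01  0.11]
```

View pics/m2.png

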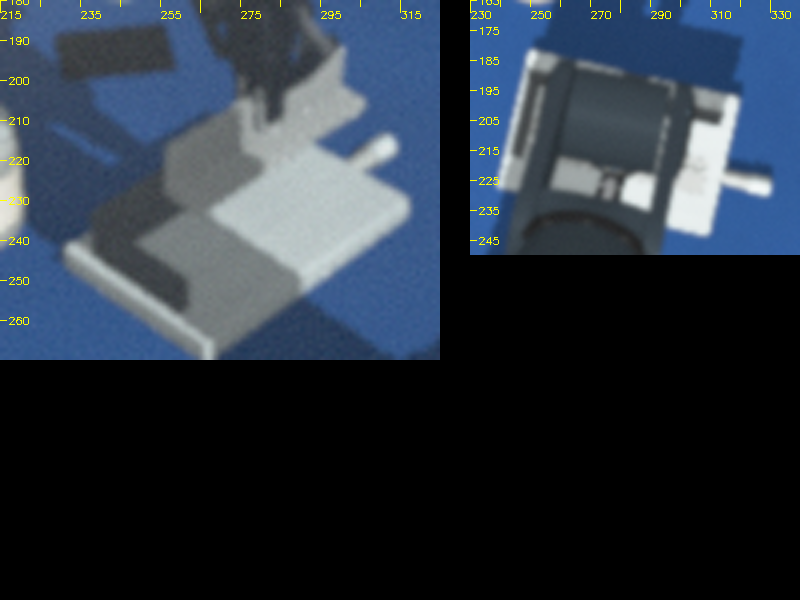

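```bash
python3 -c "
from mv import *
S=load('side2')
for p in ((-21.6,85.5,142),(-21.6,85.5,98),(-21.6,-94.5,142)): print(proj(S,stg(*p)))"
```

```text
[254.85 216.35]
[255.08 228.61]
[297.45 190.76]
```

Emit:
move_arm(
  commands="-1.5 0 15 0 0 0 -1; -1.5 1 30 0 0 0 -1; -1.5 1 45 0 0 0 -1; -1.5 1 60 0 0 0 -1; -1.5 1 68 0 0 0 -1",
)

```text
t: 4.68
tcp_pos: [0.5441, 0.0148, 0.0509]
tool_rot: [0.775, 0.632, -0.001, -0.001]
force: [-0.7, 0.3, -2.9]
finger_gap: 0.111
gripper_force: 41.3
```

Emit:
move_arm(
  commands="0 0 1.5 0 0 0 -1; 0 0 3 0 0 0 -1; 0 0 5 0 0 0 -1; 0 0 6 0 0 0 -1; 0 0 7 0 0 0 -1",
)

```text
t: 5.3
tcp_pos: [0.5448, 0.0149, 0.0455]
tool_rot: [0.775, 0.632, 0.0, 0.0]
force: [-0.7, -0.4, -3.6]
finger_gap: 0.106
gripper_force: 41.4
```

Emit:
move_arm(
  commands="0 0 1 0 0 0 -1; 0 0 2 0 0 0 -1; 0 0 3 0 0 0 -1; 0 0 4 0 0 0 -1; 0 0 4 0 0 0 -1",
)

```text
t: 5.92
tcp_pos: [0.5447, 0.0149, 0.0413]
tool_rot: [0.775, 0.632, -0.0, 0.0]
force: [-0.4, -0.1, -3.2]
finger_gap: 0.102
gripper_force: 41.6
```

Emit:
move_arm(
  commands="0 0 0.7 0 0 0 -1; 0 0 1.4 0 0 0 -1; 0 0 2.1 0 0 0 -1; 0 0 2.8 0 0 0 -1; 0 0 2.8 0 0 0 -1",
)

```text
t: 6.55
tcp_pos: [0.5448, 0.0149, 0.0412]
tool_rot: [0.775, 0.632, 0.0, 0.0]
force: [-4.6, 0.5, 18.7]
finger_gap: 0.111
gripper_force: 44.6
```

Emit:
move_arm(
  commands="0 0 -2.3 0 0 0 -1; 2 0 -2.3 0 0 0 -1; 4 0 -2.3 0 0 0 -1; 6 0 -2.3 0 0 0 -1; 7 0 -2.3 0 0 0 -1",
)

```text
t: 7.18
tcp_pos: [0.5467, 0.0207, 0.0412]
tool_rot: [0.775, 0.632, -0.0, 0.001]
force: [-1.1, -5.6, 4.2]
finger_gap: 0.106
gripper_force: 42.7
```

Emit:
move_arm(
  commands="0.5 0 0 0 0 0 -1; 1 0 0 0 0 0 -1; 1.5 0 0 0 0 0 -1; 2 0 0 0 0 0 -1; 2 0 0 0 0 0 -1",
)

```text
t: 7.8
tcp_pos: [0.5472, 0.0226, 0.0412]
tool_rot: [0.775, 0.632, -0.0, 0.001]
force: [0.4, -4.0, 5.1]
finger_gap: 0.107
gripper_force: 42.7
```

Emit:
move_arm(
  commands="0.7 0 0 0 0 0 -1; 1.4 0 0 0 0 0 -1; 2.1 0 0 0 0 0 -1; 2.5 0 0 0 0 0 -1; 2.5 0 0 0 0 0 -1",
)

```text
t: 8.43
tcp_pos: [0.5478, 0.0251, 0.0412]
tool_rot: [0.775, 0.632, -0.0, 0.001]
force: [-0.3, -5.6, 4.7]
finger_gap: 0.105
gripper_force: 42.7
```

Emit:
move_arm(
  commands="0.5 0 0 0 0 0 -1; 1 0 0 0 0 0 -1; 1.5 0 0 0 0 0 -1; 1.5 0 0 0 0 0 -1; 1.5 0 0 0 0 0 -1",
)

```text
t: 9.05
tcp_pos: [0.5481, 0.0266, 0.0412]
tool_rot: [0.775, 0.632, -0.0, 0.001]
force: [-1.1, -5.4, 4.8]
finger_gap: 0.106
gripper_force: 42.7
```

Emit:
move_arm(
  commands="0.5 0 0 0 0 0 -1; 1 0 0 0 0 0 -1; 1.5 0 0 0 0 0 -1; 2 0 0 0 0 0 -1; 2 0 0 0 0 0 -1",
)

```text
t: 9.68
tcp_pos: [0.5484, 0.0285, 0.0412]
tool_rot: [0.775, 0.632, -0.0, 0.001]
force: [-0.9, -5.7, 4.4]
finger_gap: 0.11
gripper_force: 42.7
```

Emit:
move_arm(
  commands="0.4 0 0 0 0 0 -1; 0.8 0 0 0 0 0 -1; 1.2 0 0 0 0 0 -1; 1.2 0 0 0 0 0 -1; 1.2 0 0 0 0 0 -1",
)

```text
t: 10.3
tcp_pos: [0.5485, 0.0288, 0.0412]
tool_rot: [0.774, 0.633, -0.001, 0.001]
force: [-1.6, -9.0, 4.9]
finger_gap: 0.111
gripper_force: 42.7
```

Emit:
move_arm(
  commands="0.4 0 0 0 0 0 -1; 0.8 0 0 0 0 0 -1; 1 0 0 0 0 0 -1; 1 0 0 0 0 0 -1; 1 0 0 0 0 0 -1",
)

```text
t: 10.92
tcp_pos: [0.5485, 0.0288, 0.0412]
tool_rot: [0.774, 0.633, -0.001, 0.002]
force: [-2.8, -12.7, 4.0]
finger_gap: 0.104
gripper_force: 42.8
```

```bash
python3 -c "
from mv import *
s=telemetry.sense();print(s['t'],inst(s['tcp_pos']),s['force'],s['finger_gap']);go(s['tcp_pos'],SY+np.pi/2)"
```

```text
10.925 [-23.15   5.06  41.23] [ -2.82 -12.71   4.03] 0.10369385358783213
shift [0. 0. 0.] turn [0.06 0.22 0.09]
```

Emit:
move_arm(
  commands="-2 0 0 0 0 0 -1; -2 0 0 0 0 0 -0.2; -2 0 0 0 0 0 -0.2; -2 0 0 0 0 0 -0.2; -2 0 0 0 0 0 -0.2",
)

```text
t: 11.55
tcp_pos: [0.5477, 0.0301, 0.0406]
tool_rot: [0.775, 0.632, -0.0, -0.0]
force: [0.0, -0.3, 1.3]
finger_gap: 0.402
gripper_force: 0.0
```

Emit:
move_arm(
  commands="0 0 -15 0 0 0 -0.2; 0 0 -35 0 0 0 -0.2; 0 -30 -50 0 0 0 -1; 0 -60 -50 0 0 0 -1; 0 -64 -50 0 0 0 -1",
)

```text
t: 12.18
tcp_pos: [0.483, 0.0432, 0.0918]
tool_rot: [0.775, 0.632, -0.0, -0.001]
force: [0.9, 0.2, 0.4]
finger_gap: -0.002
gripper_force: 0.0
```

```bash
python3 -c "
from mv import *
s=telemetry.sense();print(s['t'],inst(s['tcp_pos']),s['force'],s['finger_gap']);go(stg(-86,5,24),SY+np.pi/2)"
```

```text
12.175 [-90.29   6.01  91.75] [0.86 0.19 0.42] -0.0016946038524282866
shift [-1.01  4.39 67.75] turn [-0.09  0.    0.01]
```

Emit:
move_arm(
  commands="0 3 20 0 0 0 -1; 0 3 40 0 0 0 -1; 0 3 55 0 0 0 -1; 0 3 63 0 0 0 -1; 0 3 66 0 0 0 -1",
)

```text
t: 12.8
tcp_pos: [0.4882, 0.042, 0.0244]
tool_rot: [0.775, 0.632, -0.0, -0.0]
force: [0.5, 0.4, -0.3]
finger_gap: 0.0
gripper_force: 0.0
```

Emit:
move_arm(
  commands="0 3 0 0 0 0 -1; 0 6 0 0 0 0 -1; 0 9 0 0 0 0 -1; 0 12 0 0 0 0 -1; 0 15 0 0 0 0 -1",
)

```text
t: 13.42
tcp_pos: [0.503, 0.039, 0.0249]
tool_rot: [0.775, 0.632, 0.0, 0.0]
force: [0.3, -0.4, -0.7]
finger_gap: 0.002
gripper_force: 0.0
```

Emit:
move_arm(
  commands="0 3 0 0 0 0 -1; 0 6 0 0 0 0 -1; 0 9 0 0 0 0 -1; 0 12 0 0 0 0 -1; 0 15 0 0 0 0 -1",
)

```text
t: 14.05
tcp_pos: [0.5148, 0.0365, 0.0246]
tool_rot: [0.775, 0.632, -0.002, -0.002]
force: [-4.8, 0.8, 3.3]
finger_gap: 0.001
gripper_force: 2.4
```

Emit:
move_arm(
  commands="0 2 0 0 0 0 -1; 0 4 0 0 0 0 -1; 0 6 0 0 0 0 -1; 0 8 0 0 0 0 -1; 0 10 0 0 0 0 -1",
)

```text
t: 14.68
tcp_pos: [0.5275, 0.0339, 0.0247]
tool_rot: [0.775, 0.632, 0.0, 0.0]
force: [-1.4, 0.3, -0.8]
finger_gap: -0.002
gripper_force: 0.9
```

```bash
python3 -c "
from mv import *
s=telemetry.sense();print(s['t'],inst(s['tcp_pos']),s['force'],s['finger_gap'])
s=snap('side','side3')
mosaic(s,[(215,180,110,90,0,0)],'m3',5)"
```

```text
14.675 [-44.83   5.85  24.75] [-1.44  0.28 -0.85] -0.002200182543404955
```

View pics/m3.png

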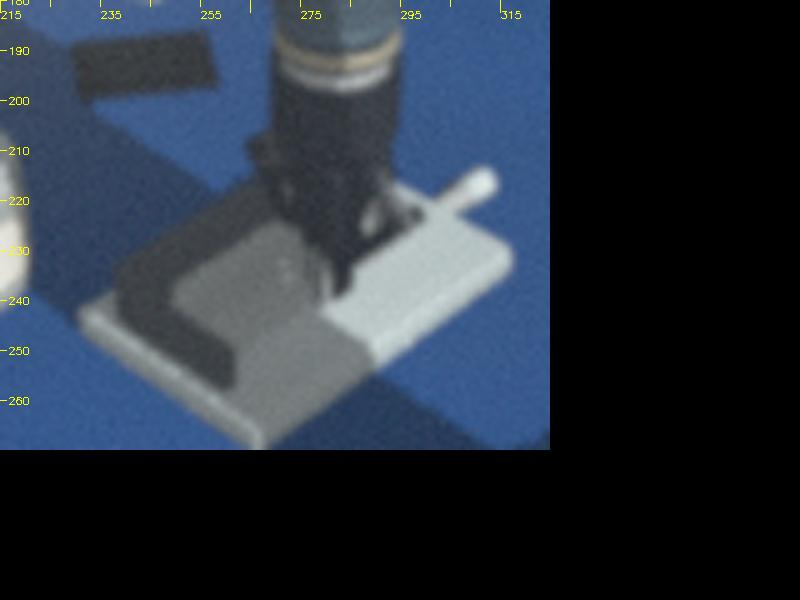

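Emit:
move_arm(
  commands="0 2 0 0 0 0 -1; 0 4 0 0 0 0 -1; 0 6 0 0 0 0 -1; 0 8 0 0 0 0 -1; 0 10 0 0 0 0 -1",
)

```text
t: 15.35
tcp_pos: [0.5371, 0.0319, 0.0248]
tool_rot: [0.775, 0.632, 0.0, 0.0]
force: [-1.6, 0.9, -0.9]
finger_gap: 0.004
gripper_force: 0.9
```

Emit:
move_arm(
  commands="0 0.8 0 0 0 0 -1; 0 1.6 0 0 0 0 -1; 0 2.4 0 0 0 0 -1; 0 3.2 0 0 0 0 -1; 0 4 0 0 0 0 -1",
)

```text
t: 15.98
tcp_pos: [0.5409, 0.0312, 0.0248]
tool_rot: [0.775, 0.632, -0.0, -0.0]
force: [-2.1, -0.0, -0.4]
finger_gap: 0.003
gripper_force: 0.9
```

Emit:
move_arm(
  commands="0 0.8 0 0 0 0 -1; 0 1.6 0 0 0 0 -1; 0 2.4 0 0 0 0 -1; 0 3.2 0 0 0 0 -1; 0 4 0 0 0 0 -1",
)

```text
t: 16.6
tcp_pos: [0.5448, 0.0303, 0.0248]
tool_rot: [0.775, 0.632, -0.0, -0.0]
force: [-2.0, 1.5, -0.5]
finger_gap: 0.002
gripper_force: 0.9
```

Emit:
move_arm(
  commands="0 0.6 0 0 0 0 -1; 0 1.2 0 0 0 0 -1; 0 1.8 0 0 0 0 -1; 0 2.4 0 0 0 0 -1; 0 2.4 0 0 0 0 -1",
)

```text
t: 17.23
tcp_pos: [0.5473, 0.0299, 0.0248]
tool_rot: [0.775, 0.632, 0.0, 0.0]
force: [-1.2, 0.5, -0.5]
finger_gap: 0.001
gripper_force: 0.8
```

Emit:
move_arm(
  commands="0 0.6 0 0 0 0 -1; 0 1.2 0 0 0 0 -1; 0 1.8 0 0 0 0 -1; 0 2.4 0 0 0 0 -1; 0 2.4 0 0 0 0 -1",
)

```text
t: 17.85
tcp_pos: [0.5497, 0.0294, 0.0248]
tool_rot: [0.775, 0.632, 0.0, 0.0]
force: [-1.3, -0.3, -0.7]
finger_gap: 0.003
gripper_force: 0.8
```

Emit:
move_arm(
  commands="0 0.6 0 0 0 0 -1; 0 1.2 0 0 0 0 -1; 0 1.8 0 0 0 0 -1; 0 2.4 0 0 0 0 -1; 0 2.4 0 0 0 0 -1",
)

```text
t: 18.48
tcp_pos: [0.552, 0.0289, 0.0248]
tool_rot: [0.775, 0.632, 0.0, 0.0]
force: [-2.2, 0.7, -0.3]
finger_gap: 0.003
gripper_force: 0.8
```

Emit:
move_arm(
  commands="0 0.6 0 0 0 0 -1; 0 1.2 0 0 0 0 -1; 0 1.8 0 0 0 0 -1; 0 2.4 0 0 0 0 -1; 0 2.4 0 0 0 0 -1",
)

```text
t: 19.1
tcp_pos: [0.5539, 0.0284, 0.0247]
tool_rot: [0.775, 0.632, -0.0, -0.0]
force: [-2.6, -0.1, -1.0]
finger_gap: 0.001
gripper_force: 1.2
```

Emit:
move_arm(
  commands="0 0.6 0 0 0 0 -1; 0 1.2 0 0 0 0 -1; 0 1.8 0 0 0 0 -1; 0 2.4 0 0 0 0 -1; 0 2.4 0 0 0 0 -1",
)

```text
t: 19.73
tcp_pos: [0.554, 0.0284, 0.0247]
tool_rot: [0.775, 0.632, -0.002, -0.002]
force: [-6.4, -0.8, 3.3]
finger_gap: 0.0
gripper_force: 3.3
```

Emit:
move_arm(
  commands="0 0.6 0 0 0 0 -1; 0 1.2 0 0 0 0 -1; 0 1.8 0 0 0 0 -1; 0 1.8 0 0 0 0 -1; 0 1.8 0 0 0 0 -1",
)

```text
t: 20.35
tcp_pos: [0.5541, 0.0284, 0.0247]
tool_rot: [0.775, 0.632, -0.003, -0.003]
force: [-8.6, 0.8, 5.2]
finger_gap: 0.001
gripper_force: 4.5
```

```bash
python3 -c "
from mv import *
s=telemetry.sense();print(s['t'],inst(s['tcp_pos']),s['force'],s['ft_torque'],s['finger_gap'])"
```

```text
20.35 [-17.65   5.76  24.69] [-8.6   0.81  5.16] [0.12 1.44 0.03] 0.0008042093552268083
```

Emit:
move_arm(
  commands="0 -8 0 0 0 0 -1; 0 -14 -20 0 0 0 -1; -30 -10 -55 0 0 0 -1; -75 0 -55 0 0 0 -1; -115 12 -55 0 0 0 -1",
)

```text
t: 20.98
tcp_pos: [0.5496, -0.0896, 0.0812]
tool_rot: [0.775, 0.632, 0.002, 0.003]
force: [0.1, 1.1, 0.0]
finger_gap: -0.006
gripper_force: 0.0
```

```bash
python3 -c "
from mv import *
s=telemetry.sense();print(s['t'],inst(s['tcp_pos']),s['force'],s['ft_torque'],s['finger_gap']);go(stg(2,-110,26),SY+np.pi/2)
snap('top','top3');s=snap('side','side3')
mosaic(s,[(220,190,100,85,0,0)],'m4',5)
M=cv2.imread('pics/m4.png')
mosaic(load('top3'),[(240,180,80,50,0,0)],'m3',3);M[430:580,500:740]=cv2.imread('pics/m3.png')[:150,:240];cv2.imwrite('pics/m4.png',M)"
```

```text
20.975 [   1.65 -110.71   81.23] [0.13 1.08 0.01] [-0.01  0.    0.  ] -0.0060101936894610755
shift [ 0.78 -0.06 55.23] turn [ 0.42  0.06 -0.  ]
```

View pics/m4.png

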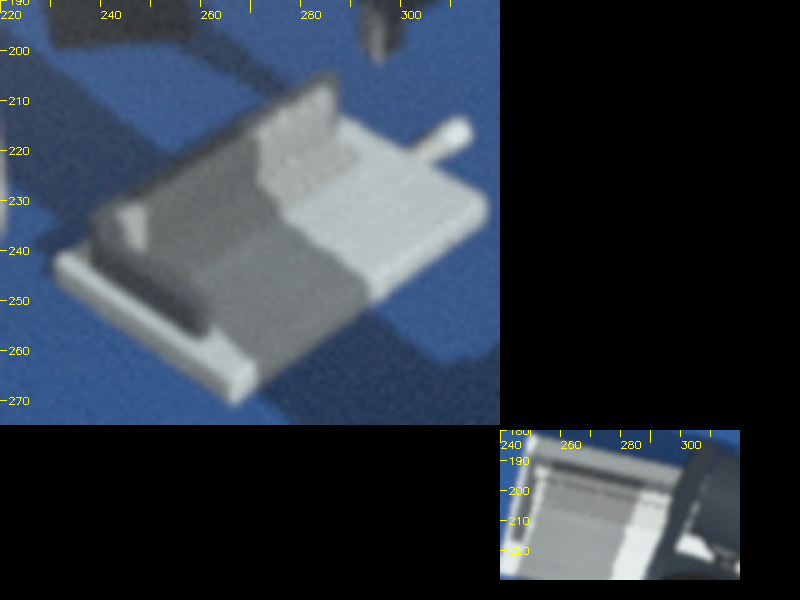

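Emit:
move_arm(
  commands="0 0 15 0 0 0 -1; 0 0 30 0 0 0 -1; 0 0 42 0 0 0 -1; 0 0 50 0 0 0 -1; 0.5 0 55 0 0 0 -1",
)

```text
t: 21.7
tcp_pos: [0.5469, -0.0865, 0.024]
tool_rot: [0.775, 0.632, -0.0, -0.0]
force: [-0.4, -0.3, 0.7]
finger_gap: -0.003
gripper_force: 0.0
```

Emit:
move_arm(
  commands="2 0 0 0 0 0 -1; 4 0 0 0 0 0 -1; 6 0 0 0 0 0 -1; 8 0 0 0 0 0 -1; 10 0 0 0 0 0 -1",
)

```text
t: 22.32
tcp_pos: [0.5492, -0.0771, 0.025]
tool_rot: [0.775, 0.632, 0.0, 0.0]
force: [-0.1, -0.0, -0.3]
finger_gap: 0.0
gripper_force: 0.0
```

Emit:
move_arm(
  commands="0.8 0 0 0 0 0 -1; 1.6 0 0 0 0 0 -1; 2.4 0 0 0 0 0 -1; 3.2 0 0 0 0 0 -1; 4 0 0 0 0 0 -1",
)

```text
t: 22.95
tcp_pos: [0.5499, -0.0732, 0.0248]
tool_rot: [0.775, 0.632, -0.0, -0.0]
force: [-0.4, 0.2, -0.3]
finger_gap: 0.002
gripper_force: 0.0
```

Emit:
move_arm(
  commands="0.6 0 0 0 0 0 -1; 1.2 0 0 0 0 0 -1; 1.8 0 0 0 0 0 -1; 2.4 0 0 0 0 0 -1; 3 0 0 0 0 0 -1",
)

```text
t: 23.58
tcp_pos: [0.5502, -0.0718, 0.0248]
tool_rot: [0.774, 0.633, -0.001, 0.001]
force: [-2.6, -7.9, 0.8]
finger_gap: -0.002
gripper_force: 4.5
```

Emit:
move_arm(
  commands="0.6 0 0 0 0 0 -1; 1.2 0 0 0 0 0 -1; 1.8 0 0 0 0 0 -1; 2.4 0 0 0 0 0 -1; 3 0 0 0 0 0 -1",
)

```text
t: 24.2
tcp_pos: [0.5504, -0.0716, 0.0249]
tool_rot: [0.774, 0.633, -0.002, 0.002]
force: [-6.2, -18.0, -0.3]
finger_gap: -0.0
gripper_force: 9.6
```

Emit:
move_arm(
  commands="-8 0 0 0 0 0 -1; -12 -15 -10 0 0 0 -1; -5 -45 -40 0 0 0 -1; 45 -45 -40 0 0 0 -1; 85 -45 -40 0 0 0 -1",
)

```text
t: 24.82
tcp_pos: [0.5229, 0.0266, 0.0659]
tool_rot: [0.775, 0.632, 0.0, -0.0]
force: [0.5, 0.1, -1.2]
finger_gap: -0.004
gripper_force: 0.0
```

```bash
python3 -c "
from mv import *
s=telemetry.sense();print(s['t'],inst(s['tcp_pos']),s['force'],s['ft_torque'],s['finger_gap']);go(stg(-25,2,25),SY+np.pi/2)"
```

```text
24.825 [-47.79  -2.28  65.93] [ 0.48  0.11 -1.24] [ 0.01 -0.04  0.02] -0.004498342956043648
shift [ 4.29 22.78 40.93] turn [-0.   -0.04 -0.07]
```

Emit:
move_arm(
  commands="4 3 15 0 0 0 -1; 4 6 30 0 0 0 -1; 4 9 40 0 0 0 -1; 4 14 40 0 0 0 -1; 4 20 40 0 0 0 -1",
)

```text
t: 25.45
tcp_pos: [0.5449, 0.024, 0.0247]
tool_rot: [0.775, 0.632, -0.0, -0.0]
force: [0.5, 0.3, 0.5]
finger_gap: 0.0
gripper_force: 0.0
```

Emit:
move_arm(
  commands="0 2 0 0 0 0 -1; 0 4 0 0 0 0 -1; 0 6 0 0 0 0 -1; 0 8 0 0 0 0 -1; 0 10 0 0 0 0 -1",
)

```text
t: 26.08
tcp_pos: [0.5529, 0.0232, 0.0247]
tool_rot: [0.775, 0.632, -0.001, -0.001]
force: [-3.5, 0.7, 1.9]
finger_gap: 0.002
gripper_force: 1.8
```

Emit:
move_arm(
  commands="0 1 0 0 0 0 -1; 0 2 0 0 0 0 -1; 0 2.5 0 0 0 0 -1; 0 3 0 0 0 0 -1; 0 3 0 0 0 0 -1",
)

```text
t: 26.7
tcp_pos: [0.553, 0.0231, 0.0246]
tool_rot: [0.775, 0.632, -0.003, -0.003]
force: [-7.2, 1.2, 5.4]
finger_gap: -0.0
gripper_force: 3.8
```

Emit:
move_arm(
  commands="0 -8 0 0 0 0 -1; 0 -16 -20 0 0 0 0; 0 -20 -70 0 0 0 1; 0 -20 -120 0 0 0 1; 0 -20 -175 0 0 0 1",
)

```text
t: 27.32
tcp_pos: [0.5383, 0.026, 0.2013]
tool_rot: [0.775, 0.632, 0.001, 0.001]
force: [1.7, 0.2, -0.5]
finger_gap: 0.846
gripper_force: 0.0
```

```bash
python3 -c "
from mv import *
s=telemetry.sense();print(s['t'],inst(s['tcp_pos']),s['force'],s['ft_torque'],s['finger_gap']);go([.498,.347,.19],-.03+np.pi/2)"
```

```text
27.325 [-32.6    0.29 201.31] [ 1.72  0.23 -0.55] [-0.   -0.09 -0.02] 0.8464513844388946
shift [ 306.29 -104.11   11.09] turn [ 0.13  0.01 -9.89]
```

Emit:
move_arm(
  commands="45 -16 0 0 0 -2 1; 100 -34 0 0 0 -4 1; 155 -52 0 0 0 -6 1; 210 -71 0 0 0 -8 1; 260 -89 0 0 0 -9.9 1",
)

```text
t: 27.95
tcp_pos: [0.5034, 0.3012, 0.2001]
tool_rot: [0.717, 0.697, 0.002, 0.001]
force: [0.3, -1.2, -0.4]
finger_gap: 0.996
gripper_force: 0.0
```

```bash
python3 -c "
from mv import *
s=telemetry.sense();print(s['t'],s['tcp_pos']*1000);go([.498,.347,.089],-.03+np.pi/2)"
```

```text
27.95 [503.37 301.15 200.12]
shift [ 45.53  -7.04 111.15] turn [ 0.19 -0.07  0.1 ]
```

Emit:
move_arm(
  commands="40 -6 0 0 0 0 1; 45 -7 10 0 0 0 1; 45 -7 30 0 0 0 1; 45 -7 50 0 0 0 1; 45 -7 60 0 0 0 1",
)

```text
t: 28.58
tcp_pos: [0.4969, 0.3429, 0.1384]
tool_rot: [0.718, 0.696, -0.001, -0.0]
force: [0.6, 0.5, 0.7]
finger_gap: 0.999
gripper_force: 0.0
```

```bash
python3 -c "
from mv import *
s=telemetry.sense();print(s['t'],s['tcp_pos']*1000);go([.498,.347,.089],-.03+np.pi/2)
snap('side','side5')
mosaic(load('side5'),[(180,250,80,90,0,0)],'m5',6)"
```

```text
28.575 [496.95 342.86 138.35]
shift [ 4.22  0.98 49.35] turn [-0.06  0.05 -0.04]
```

View pics/m5.png

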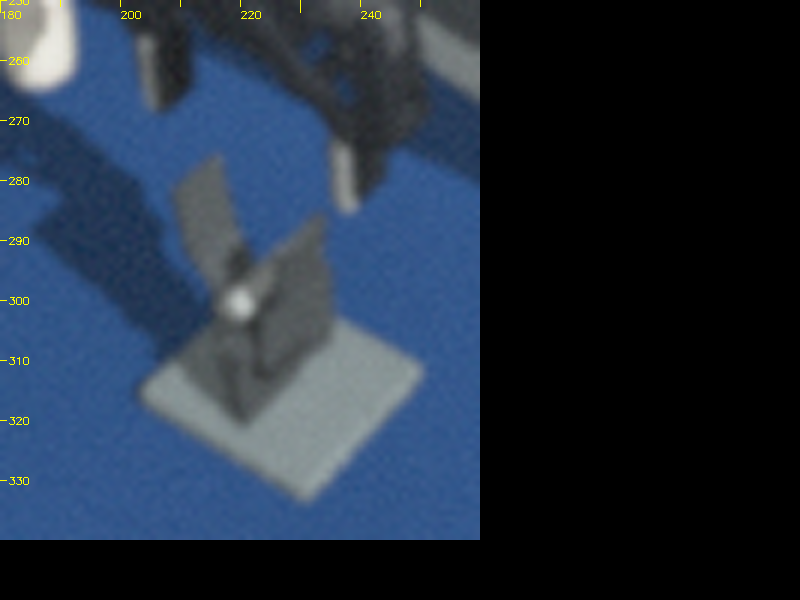

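Emit:
move_arm(
  commands="2 1 12 0 0 0 1; 3 1 24 0 0 0 1; 3 1 36 0 0 0 1; 3 1 45 0 0 0 1; 3 1 49 0 0 0 1",
)

```text
t: 29.25
tcp_pos: [0.4978, 0.3468, 0.09]
tool_rot: [0.717, 0.697, -0.001, -0.0]
force: [-0.9, -0.2, -0.2]
finger_gap: 1.001
gripper_force: 0.0
```

Emit:
move_arm(
  commands="0 0 0 0 0 0 0.3; 0 0 0 0 0 0 0; 0 0 0 0 0 0 -0.15; 0 0 0 0 0 0 -0.29; 0 0 0 0 0 0 -0.29",
  grip_force=40,
)

```text
t: 29.88
tcp_pos: [0.4989, 0.3473, 0.0955]
tool_rot: [0.717, 0.697, 0.001, 0.001]
force: [-5.1, -3.4, 22.5]
finger_gap: 0.384
gripper_force: 39.6
```

Emit:
move_arm(
  commands="0 0 -3 0 0 0 -0.29; 0 0 -6 0 0 0 -0.29; 0 0 -9 0 0 0 -0.29; 0 0 -12 0 0 0 -0.29; 0 0 -12 0 0 0 -0.29",
)

```text
t: 30.5
tcp_pos: [0.4982, 0.347, 0.1027]
tool_rot: [0.717, 0.697, -0.0, -0.0]
force: [-0.8, -0.3, -0.8]
finger_gap: 0.378
gripper_force: 38.9
```

Emit:
move_arm(
  commands="0 0 -10 0 0 0 -0.36; 0 0 -30 0 0 0 -0.36; 0 0 -50 0 0 0 -0.36; 0 0 -70 0 0 0 -0.36; 0 0 -77 0 0 0 -0.36",
)

```text
t: 31.12
tcp_pos: [0.4989, 0.3474, 0.1816]
tool_rot: [0.717, 0.697, 0.001, 0.001]
force: [0.1, 0.5, -0.6]
finger_gap: 0.381
gripper_force: 39.0
```

```bash
python3 -c "
from mv import *
s=telemetry.sense();print(s['t'],s['tcp_pos']*1000,s['force'],s['finger_gap']);go(stg(22.5,0,180),SY+np.pi/2)"
```

```text
31.125 [498.93 347.37 181.61] [ 0.13  0.53 -0.62] 0.38087790924112075
shift [-329.79  103.08    1.45] turn [ 0.15 -0.09  9.89]
```

Emit:
move_arm(
  commands="-25 8 0 0 0 2 -0.36; -60 19 0 0 0 4 -0.36; -100 31 0 0 0 6 -0.36; -140 44 0 0 0 8 -0.36; -180 56 0 0 0 9.9 -0.36",
)

```text
t: 31.75
tcp_pos: [0.5488, 0.1641, 0.1795]
tool_rot: [0.775, 0.632, -0.0, -0.0]
force: [0.1, 0.0, -1.1]
finger_gap: 0.381
gripper_force: 39.0
```

Emit:
move_arm(
  commands="-40 20 0 0 0 0 -0.36; -80 40 0 0 0 0 -0.36; -115 60 0 0 0 0 -0.36; -134 69 0 0 0 0 -0.36; -139.7 72.1 0 0 0 0 -0.36",
)

```text
t: 32.38
tcp_pos: [0.5912, 0.0134, 0.1795]
tool_rot: [0.775, 0.631, -0.0, -0.0]
force: [0.6, 1.2, -0.9]
finger_gap: 0.383
gripper_force: 39.0
```

```bash
python3 -c "
from mv import *
s=telemetry.sense();print(s['t'],inst(s['tcp_pos']),s['force'],s['finger_gap']);go(stg(22.5,0,140),SY+np.pi/2)
snap('side','side6');snap('top','top6')
mosaic(load('side6'),[(215,170,110,95,0,0)],'m6',6)
M=cv2.imread('pics/m6.png');mosaic(load('top6'),[(250,170,70,50,0,0)],'m3',2);M[470:570,660:800]=cv2.imread('pics/m3.png')[:100,:140];cv2.imwrite('pics/m6.png',M)
print([proj(load('side6'),stg(x,y,z)).round(1).tolist() for x,y,z in ((22.5,0,120),(22.5,15,155),(6,0,120),(39,0,120),(20,0,64),(32,0,64))])"
```

```text
32.375 [ 21.71  -1.51 179.51] [ 0.65  1.2  -0.92] 0.38272393504420293
shift [ 1.5   0.83 39.51] turn [-0.05 -0.02 -0.11]
[[265.2, 203.6], [261.6, 196.0], [269.2, 205.8], [261.3, 201.3], [265.8, 218.7], [263.0, 217.0]]
```

View pics/m6.png

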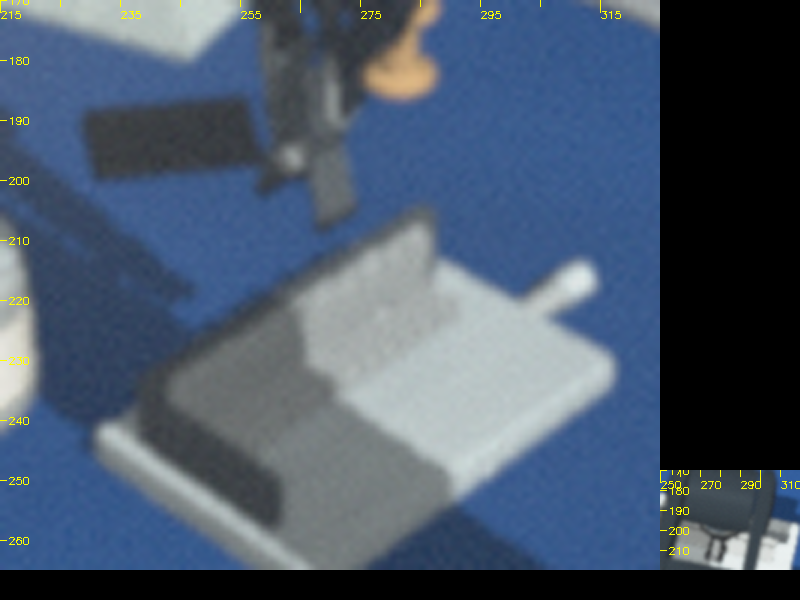

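Emit:
move_arm(
  commands="1 0.8 10 0 0 0 -0.36; 1 0.8 20 0 0 0 -0.36; 1 0.8 30 0 0 0 -0.36; 1 0.8 40 0 0 0 -0.36; 1 0.8 48 0 0 0 -0.36",
)

```text
t: 33.1
tcp_pos: [0.592, 0.015, 0.1308]
tool_rot: [0.775, 0.632, -0.0, -0.0]
force: [-0.2, -0.2, -0.9]
finger_gap: 0.384
gripper_force: 39.0
```

Emit:
move_arm(
  commands="0 0 2 0 0 0 -0.36; 0 0 4 0 0 0 -0.36; 0 0 6 0 0 0 -0.36; 0 0 8 0 0 0 -0.36; 0 0 10 0 0 0 -0.36",
)

```text
t: 33.72
tcp_pos: [0.5924, 0.0148, 0.1219]
tool_rot: [0.775, 0.632, 0.0, 0.0]
force: [0.1, -0.3, -0.2]
finger_gap: 0.381
gripper_force: 39.0
```

```bash
python3 -c "
from mv import *
s=telemetry.sense();print(s['t'],inst(s['tcp_pos']),s['force'],s['finger_gap'])"
```

```text
33.725 [ 22.62   0.19 121.87] [ 0.06 -0.28 -0.16] 0.3814986151950148
```

Emit:
move_arm(
  commands="0 0 2 0 0 0 -0.36; 0 0 4 0 0 0 -0.36; 0 0 6 0 0 0 -0.36; 0 0 8 0 0 0 -0.36; 0 0 10 0 0 0 -0.36",
)

```text
t: 34.35
tcp_pos: [0.5923, 0.0149, 0.1117]
tool_rot: [0.775, 0.632, 0.0, 0.0]
force: [0.9, 0.7, -0.4]
finger_gap: 0.379
gripper_force: 39.0
```

Emit:
move_arm(
  commands="0 0 1 0 0 0 -0.36; 0 0 2 0 0 0 -0.36; 0 0 3 0 0 0 -0.36; 0 0 4 0 0 0 -0.36; 0 0 5 0 0 0 -0.36",
)

```text
t: 34.98
tcp_pos: [0.5923, 0.0149, 0.1068]
tool_rot: [0.775, 0.632, 0.0, 0.0]
force: [-0.5, 0.9, -0.8]
finger_gap: 0.38
gripper_force: 39.0
```

Emit:
move_arm(
  commands="0 0 1 0 0 0 -0.36; 0 0 2 0 0 0 -0.36; 0 0 3 0 0 0 -0.36; 0 0 4 0 0 0 -0.36; 0 0 4 0 0 0 -0.36",
)

```text
t: 35.6
tcp_pos: [0.5924, 0.0148, 0.1038]
tool_rot: [0.775, 0.632, 0.0, 0.0]
force: [-1.0, -1.3, 4.7]
finger_gap: 0.38
gripper_force: 40.2
```

Emit:
move_arm(
  commands="0 0 -1.5 0 0 0 -0.36; 0 0 -1.5 0 0 0 -0.15; 0 0 -1.5 0 0 0 0; 0 0 -1.5 0 0 0 0.15; 0 0 -1.5 0 0 0 0.4",
)

```text
t: 36.22
tcp_pos: [0.5924, 0.0148, 0.1043]
tool_rot: [0.775, 0.632, 0.0, 0.0]
force: [-0.5, 0.3, 0.2]
finger_gap: 0.698
gripper_force: 0.0
```

Emit:
move_arm(
  commands="0 0 0 0 0 0 1; 0 0 0 0 0 0 1; 0 0 0 0 0 0 1; 0 0 -5 0 0 0 1; 0 0 -15 0 0 0 1",
)

```text
t: 36.85
tcp_pos: [0.592, 0.0149, 0.1195]
tool_rot: [0.775, 0.632, -0.0, -0.0]
force: [0.6, 0.7, -0.1]
finger_gap: 1.004
gripper_force: 0.0
```

Emit:
move_arm(
  commands="0 0 -20 0 0 0 1; 0 0 -50 0 0 0 1; 0 0 -90 0 0 0 1; 0 0 -90 0 0 0 1; 0 0 -90 0 0 0 1",
)

```text
t: 37.48
tcp_pos: [0.5919, 0.0149, 0.2096]
tool_rot: [0.775, 0.632, -0.0, 0.0]
force: [0.1, 0.7, -1.0]
finger_gap: 1.002
gripper_force: 0.0
```

```bash
python3 -c "
from fit import *
from mv import *
s=telemetry.sense();print(s['t'],inst(s['tcp_pos']),s['force'])
a=snap('side','side7');b=load('side6')
g=cv2.cvtColor(a['image'],cv2.COLOR_RGB2GRAY)
print([(n,proj(a,stg(*p)).round(1)) for n,p in (('pin',(22.5,17,78)),('hf+',(45,13,127)),('hn+',(0,13,127)),('hn-',(0,-13,127)),('jawn',(6,0,44)))])
w=g[195:220,250:280];print('brightest near pin',[(int(i%30)+250,int(i//30)+195) for i in np.argsort(w.ravel())[-6:]])
import numpy as np
# registration of stage/rule region between before and after (right part & left part)
for n,(u,v,W,H) in {'R':(272,200,50,40),'L':(232,230,40,35)}.items():
    f=lambda s:np.float32(cv2.cvtColor(s['image'],cv2.COLOR_RGB2GRAY)[v:v+H,u:u+W])
    print(n,np.abs(f(a)-f(b)).mean(),cv2.phaseCorrelate(f(b),f(a)))
"
```

```text
37.475 [ 22.12   0.18 209.55] [ 0.12  0.72 -0.97]
[('pin', array([261.3, 217.1])), ('hf+', array([256.8, 200.4])), ('hn+', array([267.5, 206.6])), ('hn-', array([273.7, 202.9])), ('jawn', array([269. , 225.8]))]
brightest near pin [(273, 217), (276, 215), (277, 213), (277, 214), (276, 213), (276, 214)]
R 2.233 ((0.1052211330510886, -0.0419128955198218), 1.0060917778015137)
L 2.2157142 ((-0.12053029655482206, 0.04657138339044664), 0.996823380390803)
```

```bash
python3 -c "
from h import *
g=cv2.cvtColor(load('side7')['image'],cv2.COLOR_RGB2GRAY)
print(g[196:228:1,252:278])"
```

```text
[[ 63  63  63  60  64  61  74  85  92  93  93  92  92  89  86  82  87  87
   89  87  88  85  87  89  90  84]
 [ 68  64  68  71  70  77  83  94  96 100  91  96  93  86  87  90  89  85
   88  88  91  89  85  86  83  86]
 [ 78  81  80  84  85  88 102 104  98 100  99  92  93  91  87  85  87  87
   87  87  90  88  89  89  88  86]
 [ 87  87  89  86  84  88  96 101 102  97  95  99  95  84  87  87  87  85
   92  85  89  87  90  90  89  90]
 [ 85  91  88  85  86  82  84  92  95 101  99  96  90  88  88  87  85  88
   87  90  99  93  92  86  87  83]
 [ 92  88  90  90  86  80  79  91  99  96  94  93  89  87  87  87  87  86
   91  97 107 108  93  86  89  85]
 [ 83  91  89  89  85  83  81  88  95  99  98  93  93  89  90  88  90  91
   94  96 102 105  91  85  83  91]
 [ 92  89  85  83  87  80  82  91  95  98  98  94  90  87  89  89  92  98
  101  97  98  92  87  88  85  86]
 [ 86  92  90  91  84  82  81  91  92  96  96  94  88  90  86  91  96  98
  101  97  92  88  83  82  88  84]
 [ 90  93  86  90  85  81  80  93  97  99  98  91  85  86  83  86  96 101
  101  99  97  97  89  85  87  87]
 [ 89  92 
[... 1688 characters left out ...]
94 100  98
   99 110 141 158 167 165 161 169]
 [ 69  67  69  63  71  73  78  88 101 104 108 106 108  99  86  95  96  98
   98 109 135 158 163 165 164 168]
 [ 66  64  68  70  76  76  91 102 107 106 109 110 107  99  91  94  95  97
   96 108 136 157 163 169 165 169]
 [ 70  71  73  77  85  97 104 109 113 112 110 107 106  94  86  90  96 100
  107 123 147 159 167 174 170 170]
 [ 72  77  81  93 102 110 109 109 110 107 108 108 101  93  78  87  99 117
  137 153 161 166 167 172 172 169]
 [ 80  89  99 107 111 112 109 107 110 113 110 108 100  94  88 104 122 142
  161 165 164 168 170 167 172 170]
 [100 107 106 106 109 111 108 109 106 111 108 105 103 107 125 139 152 163
  168 170 168 172 171 170 172 169]]
```

```bash
python3 -c "
from mv import *
from scipy.optimize import least_squares
def ball(f,u,v):
    g=cv2.cvtColor(load(f)['image'],cv2.COLOR_RGB2GRAY).astype(float)
    w=g[v-3:v+4,u-3:u+4]; print(w.astype(int)) if f=='side6' else 0
    m=np.clip(w-92,0,None); Y,X=np.mgrid[v-3:v+4,u-3:u+4]; return np.array([(m*X).sum(),(m*Y).sum()])/m.sum()
b6=ball('side6',263,196); b7=ball('side7',263,215); s=load('side6')
off=b6-proj(s,stg(21.7,15.5,152.5)); print(b6,b7,off)
for x in (20,22,24):
  r=least_squares(lambda p:proj(s,stg(x,p[0],p[1]))+off-b7,[15,77]); print(x,'pin y,z',r.x,'tip z',r.x[1]-35)
"
```

```text
[[ 82  75  79  84  90  91  88]
 [ 77  85 105 115 115 104  90]
 [ 84  96 122 145 136 113  95]
 [ 86 100 119 143 148 117  92]
 [ 73  88 105 128 133 112  94]
 [ 70  77  91  98 100  86  85]
 [ 65  65  71  79  72  71  82]]
[263.45 195.7 ] [263.53 214.34] [ 1.78 -1.14]
20 pin y,z [17.33 85.86] tip z 50.85705944280174
22 pin y,z [15.36 83.71] tip z 48.714234446947
24 pin y,z [13.38 81.57] tip z 46.57140946309934
```

```bash
python3 -c "
from station import ticket
print(ticket.sign_off())"
```

```text
the job is handed in; nothing more can be done
None
```

The job is handed in at about 37.5 s of the 72 s allowed, and no verdict came back: the straightedge was pushed home against the fence and end stop. The clip is over fence and blade near the middle, with its tips about 13–15 mm below the top edge by camera estimate. Its bite force I could not measure, and I had no pictures left to view for a final look.

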